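Snap the muddler between its spring clips

ROBOT

A 6-joint arm with a two-finger parallel gripper is mounted at the origin on a cart in front of the work surface, level with it; the furniture and walls round the work are solid. World frame = base frame: x ahead of the robot, y to its left, z up, the work surface at z = 0. Lengths are in m, angles in rad, forces in N, time in s.
With the tool pointing down it reaches from about 0.35 to 0.725 m from the base axis. Payload 4.3 kg.
Tool frame: the origin (TCP) lies on the centre line of the jaws, within the pads' length; the fingertips stand 11 mm ahead of it and the grasp point (between the pads) lies 8 mm behind it; z points along the fingers, y is the line along which they close (so a half turn about z gives the same grasp; the last joint's range is limited). The gripper opens to 85 mm and grips with 20 to 120 N. Pads are 22 mm wide; open, the fingers measure 114 mm over their backs; the gripper's body (76 mm by 85 mm) begins 54 mm behind the grasp point. The pads swing forward as they close: fully open they stand 13 mm farther back than shut.
Start: joints at [-1.222, 0.377, 0.081, 1.274, 0, 1.46], TCP at [0.255, -0.516, 0.242] pointing down, gripper open.
Joint ranges: [-2.72, 2.72], [-0.84, 1.66], [-1.02, 1.22], [-1.77, 2.12], [-1.37, 1.28], [-3.14, 3.14]. Speed limits (rad/s): [2.57, 2.57, 3.14, 3.14, 3.14, 3.14].

INTERFACE

Orientations are given as a unit quaternion [w, x, y, z].
In Python, from plant import status, cams, finish_job gives the robot as it stands.
- The arm moves only by the tool step_arm, never from a script. Its argument "commands" is one flat list of numbers, 5 for each row, row after row: the opening, from 0 (shut) to 1 (fully open), then the shift along the tool's x, y, z scaled (see below), then the turn about the tool's z scaled (see below). In form: [gripper, tx, ty, tz, twist, gripper, tx, ty, tz, twist, ...]. A call has 1 to 10 rows; each row shifts and turns the commanded pose from where the row before left it, along the tool's axes as they then stand; what a row does not reach is not made up. The controller multiplies each number of a shift by 0.15 m and each number of a turn by 120 degrees. A row lasts 1/8 s, in which the tool goes at most 62.5 mm and 10.7 degrees, less where a joint would pass 70% of its speed; a pose out of reach is approached as far as the arm can. A call with a number of a shift or a turn outside -1 to 1 is refused whole. A call with a gripper value outside its range is refused whole. The fingers move at their own pace and stop on an object; "grip_force" is the grip in N (left out, the last holds). Time passes only in rows, so rows that do not move let the fingers close. It gives the time, the measured TCP pose, the force, the opening and the grip force at its end, in the units of the state.
- status.get_obs(): the state, without advancing time (a new reading comes with each control period).
- cams.capture(name): name is "side" or "top"; returns (picture, depth): 384x512x3 uint8, red, green, blue; 384x512 float32, m along the optical axis (not along the pixel's ray), 0 where there is no reading.
- cams.get_calibration(name): a dict with "fx", "fy", "cx", "cy" (pixels), "R" (3x3) and "t" (3): a world point X has camera coordinates R X + t. Camera axes: x right, y down, z forward; pixel columns grow to the right and rows downward; lengths in m; the calibration is good to about 2 mm. A picture is of the moment at which its call begins. get_calibration takes no time and is no camera call.
- finish_job(): hands the job in; it is judged then, once.
The state is a dict: "clock": time; "q": joint angles; "qd": joint speeds; "effort": joint torques, N m; "tcp_pos": TCP position; "ee_rot": TCP orientation; "wrist_force": force on the tool from outside, world axes, zero at the start; "torque": the same for the moment, N m; "width": opening from 0.0 (shut) to 1.0 (fully open); "grip_force": force on a finger pad.
Only numpy, scipy, OpenCV 4.12 (cv2) and the standard library are available. Lean on these libraries where they do the work, as an engineer would, in place of code of your own. Each camera call takes 0.05 s, during which the arm holds its last target. There are 200 camera calls.

TASK

Put the wooden muddler away in its holder: lay it level along the holder over the two upright spring clips and press it straight down, so that its chamfered ends push the clips apart and it snaps in between them, home on both rests. Do not force it: stop pressing as soon as it is home, and leave the other things on the bar where they stand.

Things in the scene. Friction and masses are not known exactly. Their poses are not given: they have to be found in the camera images.
- muddler_mid (a point): Centre of the loose wooden bar muddler, about 160 g: light stick 136 mm long along its own y. Middle 60 mm: eight-sided grip, 30 mm across flats. Beyond: round shafts, 26 mm diameter, each with a dark ring; the last 6 mm of each end are chamfered to a 7 mm flat tip. Ends alike, either way round will do. It starts lying on the bar, centre 15 mm up.
- holder: Fixed holder; origin mid-underside of its dark board (196 mm along y, 80 mm along x, 12 mm thick), z up. A steel carriage stands over it on pillars, set by a thumbscrew anywhere within a 26 mm range of height: this is not measured, find it by feel. It carries two black V rests (y = -48 and +48 mm, 10 mm long) and an upright steel spring clip at each end. Nothing gives way but the clips.
- home_low (a point): Fixed point on the holder, 66 mm over its origin: where the muddler's centre lies when home (along the holder's y) with the carriage lowest; up to 26 mm higher otherwise. Pressed down, the ends meet the noses about 20 mm above home; resistance is greatest 12 mm above home, slight from 10 to 5 mm, and in the last 4 mm the clips pull it down onto the rigid rests. 30 mm below it is free between the rests.
- nose_left_low (a point): Nose of the left (+y) spring clip as it would stand with the carriage lowest; really up to 26 mm higher. Each clip is a 22 mm wide upright steel leaf with a round inward nose (4 mm radius) and above it an outward flare, 15 mm high. The noses are 126 mm apart at rest; each must yield 5 mm outward to let an end by.
- nose_right_low (a point): Nose of the right (-y) spring clip, likewise up to 26 mm higher. Pressing both ends in takes 8 to 16 N in all; past the noses the force turns to a pull of 3 to 8 N downward, then rises on the rests: let go there. A push of more than about 20 N is too hard. Let go while still on the noses, the muddler stays stuck half-way.
- jigger: Steel double jigger 43x43x76 mm, standing on the bar; bystander. Origin under its centre.
- pepper_mill: Turned wooden pepper mill 52x52x112 mm; bystander. Origin under its centre.
- tumbler_3: Clear tumbler 64x64x84 mm; bystander. Origin under its centre.
- goblet_3: Clear goblet 53x53x114 mm; bystander. Origin under its centre.
- cork_1: Wine cork 22x22x42 mm, standing; bystander. Origin under its centre.
- clip_left (a joint): Outward bend of the left (+y) spring clip, rad: 0 at rest, about 0.12 while the muddler's tip is passing its nose, about 0.05 to 0.08 with the muddler snapped in and home. Springs back by itself.
- clip_right (a joint): Outward bend of the right (-y) spring clip, rad: 0 at rest, about 0.12 while the muddler's tip is passing its nose, about 0.05 to 0.08 with the muddler snapped in and home. Springs back by itself.
There are look-alikes about, which are no part of the job. Of the things that look like the part that bears muddler_mid, take the one that is farthest to the robot's right at the start.

How it is judged:
By the outcome, as a careful person would: the job done as asked, in the order asked, and still so for the second after the job is handed in, with the robot touching nothing.
It also fails if it takes over 67 s, if anything falls off the work surface, if the arm or the gripper's body presses on something with over 40 N, if the wrist force passes 120 N, or if a joint passes its speed limit or range.

## Working session

There is one attempt and no reset: what is moved stays moved. The work goes in short steps, Python scripts to look and compute and a tool call to move; the robot and the scene stay as the last step left them, time stands still between calls to the robot, and variables do not carry over. Pictures are saved under pics/ and viewed, at most 10 in all, crops included, and the job is handed in when it is done.

Besides the shell and the picture viewer there is one more tool, called after ">>>" in YAML: its name, and indented under it one key for each argument. step_arm: Moves the arm, as the interface text tells. Its arguments: {"type":"object","properties":{"commands":{"type":"array"},"grip_force":{"type":"number"}},"required":["commands"]}

```bash
mkdir -p pics; cat > h.py <<'E'
import numpy as np,cv2
from plant import status,cams,finish_job
def cap(n,f=None):
    p,d=cams.capture(n)
    np.savez(f'{n}.npz',p=p,d=d)
    if f: cv2.imwrite(f'pics/{f}.png',p[:,:,::-1])
    return p,d
def pts(n,d):
    c=cams.get_calibration(n); v,u=np.mgrid[:d.shape[0],:d.shape[1]]
    X=np.stack([(u-c['cx'])/c['fx']*d,(v-c['cy'])/c['fy']*d,d],-1)
    return (X-np.array(c['t']))@np.array(c['R'])
def ray(n,u,v,z):
    c=cams.get_calibration(n);R=np.array(c['R']);t=np.array(c['t'])
    o=-R.T@t; r=R.T@np.array([(u-c['cx'])/c['fx'],(v-c['cy'])/c['fy'],1]); return o+r*(z-o[2])/r[2]
E
python3 - <<'E'
from h import *
a,_=cap('top');b,_=cap('side')
cv2.imwrite('pics/a.png',a[:,:,::-1]);cv2.imwrite('pics/b.png',b[:,:,::-1])
for n in('top','side'):
    c=cams.get_calibration(n);print(n,c['fx'],np.round(c['R'],3).tolist(),np.round(-np.array(c['R']).T@np.array(c['t']),3))
print(status.get_obs())
E
```

```text
top 464.484030112217 [[0.019, -1.0, -0.011], [-0.994, -0.018, -0.107], [0.107, 0.013, -0.994]] [ 0.324 -0.121  1.506]
side 365.1455237039578 [[0.963, -0.271, -0.01], [-0.141, -0.469, -0.872], [0.231, 0.841, -0.49]] [ 0.28  -0.937  0.542]
{'clock': 0.1, 'q': array([-1.22229810e+00,  3.77982936e-01,  7.97687051e-02,  1.27442620e+00,
        2.06650286e-07,  1.46054578e+00]), 'qd': array([-0.00083761, -0.00280671,  0.00407577,  0.00058326, -0.00133448,
       -0.00075312]), 'effort': array([ 8.48498748e-04, -4.64693820e+01,  2.70582587e+01,  1.19980299e-02,
       -1.85645908e-04, -1.06441821e-06]), 'tcp_pos': array([ 0.25445837, -0.51498918,  0.24146191]), 'ee_rot': array([-9.15530236e-04,  9.73808417e-01,  2.27368242e-01, -1.09476238e-04]), 'wrist_force': array([-0.02016602,  0.61395699,  0.24587317]), 'torque': array([-0.00926518,  0.03311057, -0.0140454 ]), 'grip_force': 0.0, 'width': 0.9953342712592765}
```

View pics/a.png

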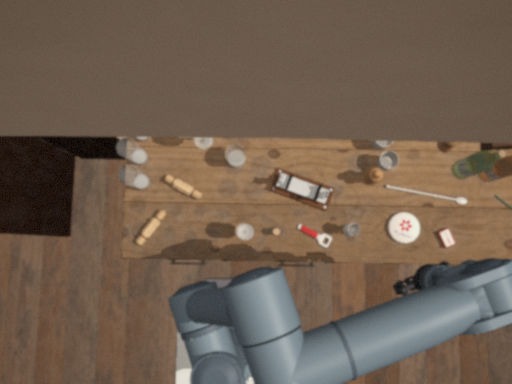

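View pics/b.png

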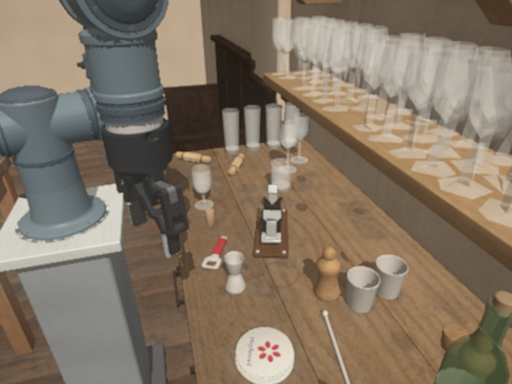

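Top view: two muddler look-alikes, A at (183,187) and B at (151,227). In the side view they are (237,162) and (190,157). The top image's right is -y, so A is farther to the robot's right and is the one to take. The holder is at (303,189), tilted. I'll confirm with a crop and measure.

```bash
python3 - <<'E'
from h import *
z=np.load('top.npz');p,d=z['p'],z['d']
P=pts('top',d)
hsv=cv2.cvtColor(p,cv2.COLOR_RGB2HSV)
print(hsv[187,183],hsv[227,151],hsv[200,200])
m=((P[...,2]>0.009)&(P[...,2]<0.045)).astype(np.uint8)
m[:, :130]=0; m[:160]=0;m[260:]=0;m[:,215:]=0
n,l,s,c=cv2.connectedComponentsWithStats(m)
for i in range(1,n):
    if s[i,4]>40:
        r=cv2.minAreaRect(np.argwhere(l==i)[:,::-1].astype(np.float32))
        X=P[l==i]; rr=cv2.minAreaRect(X[:,:2].astype(np.float32)); w=np.linalg.svd(X[:,:2]-X[:,:2].mean(0),full_matrices=False)[2][0]
        print('mud',r,np.round(ray('top',*r[0],0.02),4),rr,np.percentile(X[:,2],[50,95]),np.degrees(np.arctan2(w[1],w[0])))
# holder
sub=P[160:220,260:345]; zz=sub[...,2]
for lo,hi in((.006,.018),(.03,.06),(.06,.09),(.09,.15)):
    q=sub[(zz>lo)&(zz<hi)]
    if len(q)>4: print(lo,len(q),np.median(q,0).round(4),[np.round(v,4) if not isinstance(v,tuple) else np.round(v,4) for v in cv2.minAreaRect(q[:,:2].astype(np.float32))])
crop=np.hstack([cv2.resize(p[160:255,125:215],None,fx=4,fy=4,interpolation=2),cv2.resize(p[155:250,258:353],None,fx=4,fy=4,interpolation=2)])
cv2.imwrite('pics/c.png',crop[:,:,::-1])
E
```

```text
[ 17  91 226] [ 16  94 224] [ 15 112 157]
mud ((134.0, 177.5), (9.0, 6.0), 90.0) [0.5385 0.3131 0.02  ] ((0.5374719500541687, 0.31076592206954956), (0.00840849056839943, 0.03428409621119499), 63.44922637939453) [0.02866007 0.04450074] 152.1100438039546
mud ((183.16152954101562, 187.09231567382812), (40.80742645263672, 9.178568840026855), 29.744882583618164) [0.51   0.1523 0.02  ] ((0.5098311305046082, 0.15201535820960999), (0.13052675127983093, 0.029673507437109947), 60.86979293823242) [0.02658037 0.03295429] -118.09598678931323
mud ((145.1139678955078, 183.73313903808594), (6.262396335601807, 14.252350807189941), 30.256441116333008) [0.5188 0.2761 0.02  ] ((0.5175637006759644, 0.274221807718277), (0.013988715596497059, 0.04593762010335922), 59.344200134277344) [0.02503713 0.04188643] 148.7350238080395
mud ((150.42681884765625, 227.3414764404297), (9.838947296142578, 42.79161071777344), 38.65980911254883) [0.3782 0.2526 0.02  ] ((0.37946295738220215, 0.25292983651161194), (0.03102576918900013, 0.13401900231838226), 54.30260467529297) [0.02629211 0.03336056] 143.85213514702613
0.006 768 [ 0.5024 -0.2305  0.0109] [array([ 0.5112, -0.2318]), array([0.1932, 0.272 ]), np.float64(1.012)]
0.03 603 [ 0.5111 -0.2298  0.0389] [array([ 0.5073, -0.2292]), array([0.1638, 0.0543]), np.float64(71.206)]
0.06 118 [ 0.5122 -0.2664  0.075 ] [array([ 0.5129, -0.2293]), array([0.1507, 0.048 ]), np.float64(71.1429)]
0.09 21 [ 0.4966 -0.2937  0.095 ] [array([ 0.5102, -0.2302]), array([0.1535, 0.0207]), np.float64(71.6242)]
```

View pics/c.png

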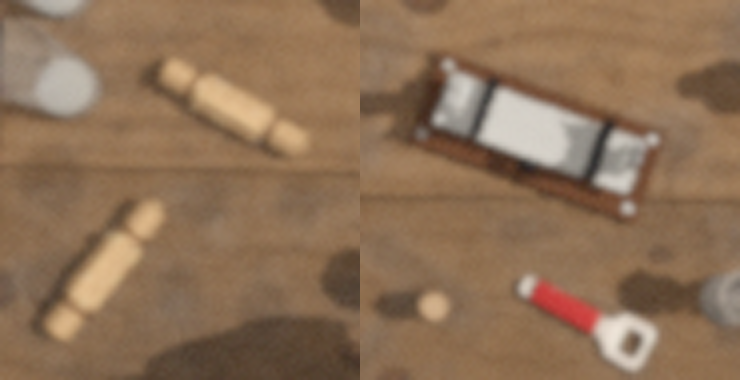

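The crop confirms A, the upper-right stick in its left half. It has the octagonal grip and sits at (0.510, 0.152), about 30 mm high, axis ≈61.5°. The holder is centred at ≈(0.511, -0.230), axis ≈71.3°. Next I check shelf clearance, then move.

```bash
python3 - <<'E'
from h import *
z=np.load('top.npz');P=pts('top',z['d'])
for u in(150,300,450): print([P[v,u].round(3).tolist() for v in(60,125,133,145)])
q=P[150:250,140:340].reshape(-1,3);print('max z',q[q[:,2].argsort()[-3:]])
E
```

```text
[[0.37, -0.092, 1.397], [0.369, -0.076, 1.336], [0.369, -0.073, 1.322], [0.652, 0.272, -0.003]]
[[0.369, -0.128, 1.398], [0.369, -0.133, 1.338], [0.369, -0.134, 1.326], [0.659, -0.225, 0.002]]
[[0.369, -0.164, 1.4], [0.369, -0.186, 1.342], [0.369, -0.191, 1.33], [0.65, -0.688, 0.074]]
max z [[ 0.32447858 -0.12114762  1.5063746 ]
 [ 0.32447858 -0.12114762  1.5063746 ]
 [ 0.32447858 -0.12114762  1.5063746 ]]
```

>>> step_arm:
  commands: [1,0.25,-0.231,0,0,1,0.25,-0.231,0,0,1,0.25,-0.231,0,0,1,0.25,-0.231,0,0,1,0.25,-0.231,0,0,1,0.25,-0.231,0,0,1,0.25,-0.231,0,0]

```text
clock: 0.98
tcp_pos: [0.3827, -0.1801, 0.242]
ee_rot: [-0.0, 0.974, 0.227, -0.0]
wrist_force: [0.8, 0.4, -0.7]
width: 1.003
grip_force: 0.0
```

>>> step_arm:
  commands: [1,0.25,-0.231,0,0,1,0.25,-0.231,0,0,1,0.25,-0.231,0,0,1,0.25,-0.231,0,0,1,0.25,-0.231,0,0,1,0.25,-0.231,0,0,1,0.25,-0.231,0,0]

```text
clock: 1.85
tcp_pos: [0.5106, 0.1535, 0.2419]
ee_rot: [0.0, 0.974, 0.228, -0.0]
wrist_force: [0.7, -0.9, -0.1]
width: 1.0
grip_force: 0.0
```

>>> step_arm:
  commands: [1,0,0,0,-0.0733,1,0,0,0,-0.0733,1,0,0,0,-0.0733,1,0,0,0,-0.0733,1,0,0,0.3,0,1,0,0,0.3,0,1,0,0,0.2,0,1,0,0,0,0]

```text
clock: 2.85
tcp_pos: [0.5077, 0.1514, 0.1196]
ee_rot: [-0.001, 0.86, 0.511, -0.003]
wrist_force: [-0.1, 0.2, 0.1]
width: 0.999
grip_force: 0.0
```

```bash
python3 - <<'E'
from h import *
a,_=cap('top');b,d=cap('side')
cv2.imwrite('pics/d.png',np.hstack([cv2.resize(a[150:250,130:260],(520,400)),cv2.resize(b[120:220,160:230+10],(280,400))])[:,:,::-1])
o=status.get_obs();print(o['tcp_pos'],o['ee_rot'],o['q'])
E
```

```text
[0.51064677 0.1519018  0.12286273] [ 1.71959245e-05  8.59523958e-01  5.11095455e-01 -2.68483846e-05] [ 1.70066288e-01  3.59476808e-01 -2.64488427e-01  9.46868903e-01
 -5.13459704e-05  2.23874135e+00]
```

View pics/d.png

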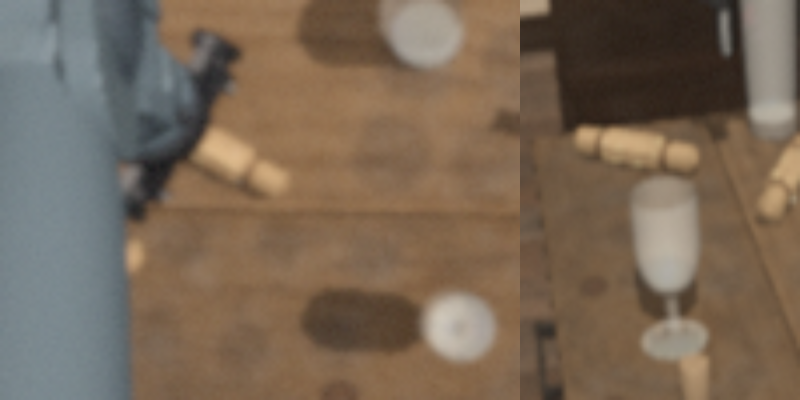

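The crop shows the fingers (left part, about (215,50) and (140,190)) straddling muddler A. Descend and grip.

>>> step_arm:
  commands: [1,0,0,0.2,0,1,0,0,0.2,0,1,0,0,0.2,0,1,0,0,0.105,0,1,0,0,0,0]

```text
clock: 3.58
tcp_pos: [0.5107, 0.1519, 0.0167]
ee_rot: [-0.0, 0.86, 0.511, -0.0]
wrist_force: [-0.3, 0.5, 0.1]
width: 0.996
grip_force: 0.0
```

>>> step_arm:
  commands: [0,0,0,0,0,0,0,0,0,0,0,0,0,0,0,0,0,0,0,0,0,0,0,0,0,0,0,0,0,0]
  grip_force: 60

```text
clock: 4.32
tcp_pos: [0.5115, 0.152, 0.0175]
ee_rot: [0.0, 0.86, 0.511, 0.001]
wrist_force: [-0.9, -0.5, 5.7]
width: 0.337
grip_force: 60.1
```

>>> step_arm:
  commands: [0,0,0,-0.1,0,0,0,0,-0.25,0,0,0,0,-0.3,0,0,0,0,-0.3,0,0,0,0,-0.3,0,0,0,0,0,0]

```text
clock: 5.08
tcp_pos: [0.513, 0.1524, 0.2086]
ee_rot: [0.001, 0.86, 0.511, 0.004]
wrist_force: [-0.7, 0.6, -1.5]
width: 0.33
grip_force: 59.6
```

```bash
python3 - <<'E'
from h import *
a,d=cap('top');b,ds=cap('side')
P=pts('top',d)
S=pts('side',ds)
hsv=cv2.cvtColor(a,cv2.COLOR_RGB2HSV)
# board: z 6-18mm connected
sel=np.zeros(d.shape,bool);sel[165:215,265:340]=1
q=P[sel&(P[...,2]>.007)&(P[...,2]<.018)]
m=(sel&(P[...,2]>.007)&(P[...,2]<.15)).astype(np.uint8)
n,l,s,c=cv2.connectedComponentsWithStats(m);i=1+s[1:,4].argmax()
r=cv2.minAreaRect(np.argwhere(l==i)[:,::-1].astype(np.float32));print(r,s[i])
bx=cv2.boxPoints(r);W=np.array([ray('top',*p,.012) for p in bx]);print(W.round(4),W.mean(0),[np.linalg.norm(W[k]-W[k-1]) for k in range(4)])
# tall clips both views
for n,Q,mm in(('top',P,sel),('side',S,None)):
    f=(np.hypot(Q[...,0]-.511,Q[...,1]+.23)<.11)&(Q[...,2]>.03)&(Q[...,2]<.2)
    X=Q[f];t=np.radians(71.3);u=(X[:,:2]-[.511,-.23])@np.array([np.cos(t),np.sin(t)])
    w=(X[:,:2]-[.511,-.23])@np.array([np.sin(t),-np.cos(t)])
    for lo,hi in((-.1,-.08),(-.08,-.06),(-.06,-.04),(-.04,0),(0,.04),(.04,.06),(.06,.08),(.08,.1)):
        k=(u>lo)&(u<hi)&(abs(w)<.03)
        if k.sum(): print(n,lo,k.sum(),np.percentile(X[k,2],[5,50,95,100]).round(4),'w',np.median(w[k&(X[:,2]>np.percentile(X[k,2],60))]).round(4))
g=np.hstack([cv2.resize(a[160:220,260:345],(510,360),interpolation=2),cv2.resize(b[175:265,240:300],(240,360),interpolation=2)])
cv2.imwrite('pics/e.png',g[:,:,::-1])
E
```

```text
((302.18511962890625, 189.26788330078125), (61.684173583984375, 24.598562240600586), 20.136302947998047) [ 270  168   64   43 1412]
[[ 0.5057 -0.1252  0.012 ]
 [ 0.5819 -0.1515  0.012 ]
 [ 0.5155 -0.3399  0.012 ]
 [ 0.4401 -0.3128  0.012 ]] [ 0.51081659 -0.23235694  0.012     ] [np.float64(0.19874667565885548), np.float64(0.08063674898010187), np.float64(0.19977490544539733), np.float64(0.08013255415228171)]
top -0.1 5 [0.037  0.0384 0.0413 0.0414] w -0.0202
top -0.08 91 [0.0347 0.0432 0.0956 0.1029] w 0.0001
top -0.06 97 [0.0361 0.052  0.075  0.0781] w 0.0091
top -0.04 177 [0.0335 0.0385 0.0444 0.0476] w 0.0008
top 0 177 [0.0331 0.038  0.044  0.0459] w -0.0041
top 0.04 95 [0.0363 0.052  0.0751 0.0774] w 0.0079
top 0.06 86 [0.0351 0.0425 0.0951 0.0971] w 0.0019
top 0.08 6 [0.0321 0.0371 0.0396 0.04  ] w -0.0099
side -0.1 46 [0.0353 0.0384 0.0408 0.0409] w 0.0005
side -0.08 261 [0.0389 0.0571 0.0911 0.0958] w 0.0044
side -0.06 147 [0.039  0.0567 0.074  0.0768] w -0.0082
side -0.04 12 [0.035  0.0398 0.0427 0.0432] w -0.0242
side 0 137 [0.0381 0.0396 0.0429 0.0677] w 0.005
side 0.04 186 [0.0396 0.0541 0.0734 0.0819] w -0.0008
side 0.06 134 [0.0508 0.074  0.0936 0.0961] w 0.005
```

View pics/e.png

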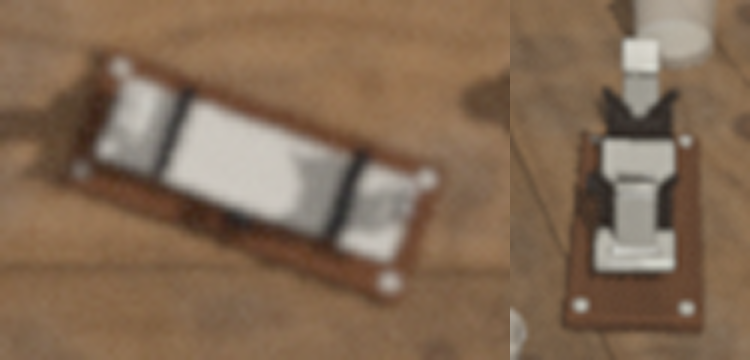

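Crop: top-view screws at about (121,67), (427,178), (389,282) and (80,172). In the side view the clip is upright and the V rests are visible. From the screws I get the holder pose.

```bash
python3 - <<'E'
from h import *
T=[ray('top',260+x/6-.4,160+y/6-.4,.013) for x,y in((121,67),(427,178),(389,282),(80,172))]
S=[ray('side',240+(x-510)/4-.4,175+y/4-.4,.013) for x,y in((686,141),(686,308),(580,305))]
T=np.array(T);S=np.array(S);print(T.round(4),T.mean(0));print(S.round(4),(S[0]+S[2])/2)
for a,b in((T[0],T[1]),(T[3],T[2]),(S[0],S[1])): v=a-b;print(np.degrees(np.arctan2(v[1],v[0])),np.linalg.norm(v))
E
```

```text
[[ 0.5698 -0.1591  0.013 ]
 [ 0.5121 -0.3249  0.013 ]
 [ 0.4555 -0.3047  0.013 ]
 [ 0.5121 -0.1379  0.013 ]] [ 0.51238264 -0.2316397   0.013     ]
[[ 0.5719 -0.1609  0.013 ]
 [ 0.5131 -0.3262  0.013 ]
 [ 0.4563 -0.3066  0.013 ]] [ 0.51407715 -0.23377767  0.013     ]
70.79889808538748 0.17550160215224797
71.25423982803541 0.1761615018442231
70.40928253451371 0.17535698715223802
```

>>> step_arm:
  commands: [0,-0.28,0.15,0,0,0,-0.28,0.15,0,0,0,-0.28,0.15,0,0,0,-0.28,0.15,0,0,0,-0.28,0.15,0,0,0,-0.28,0.15,0,0,0,-0.28,0.15,0,0,0,-0.28,0.15,0,0,0,0,0,0,-0.081,0,0,0,0,0]

```text
clock: 6.42
tcp_pos: [0.5067, -0.2291, 0.2019]
ee_rot: [-0.002, 0.814, 0.581, -0.001]
wrist_force: [-0.3, 0.2, -1.6]
width: 0.336
grip_force: 59.6
```

```bash
python3 - <<'E'
from h import *
a,_=cap('top');b,_=cap('side')
cv2.imwrite('pics/f.png',np.hstack([cv2.resize(a[140:240,255:355],(400,400)),cv2.resize(b[130:260,210:340],(400,400))])[:,:,::-1])
o=status.get_obs();print(o['tcp_pos'],o['ee_rot'],o['q'],o['wrist_force'],o['torque'])
E
```

```text
[ 0.50728691 -0.22841669  0.20271785] [-1.35261712e-03  8.13747260e-01  5.81217022e-01 -5.82928353e-04] [-5.37116173e-01  3.55262523e-01 -5.41655117e-02  1.16431399e+00
  1.92802848e-05  1.36402797e+00] [-0.02963924  0.02130234 -2.14642133] [-0.03252885  0.02715248 -0.04380867]
```

View pics/f.png

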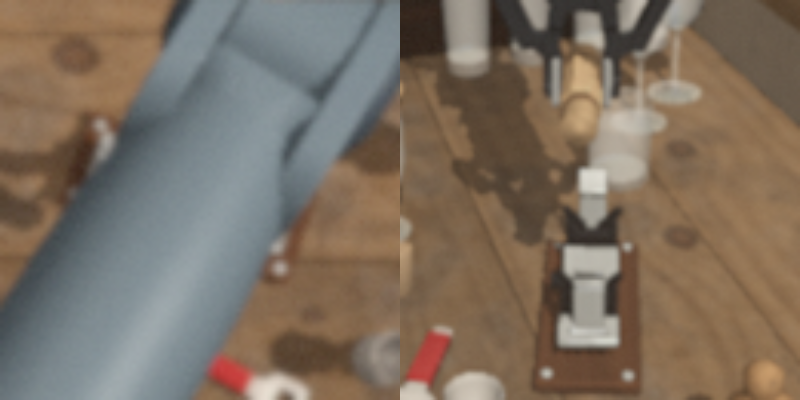

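The side view shows the muddler in the jaws at about (580,95), above the holder's axis. Its near end and tilt can be measured with side depth.

```bash
cat > mud.py <<'E'
from h import *
def mud(show=True,new=True):
    if new: cap('side')
    z=np.load('side.npz');b,d=z['p'],z['d'];o=status.get_obs();p=o['tcp_pos']
    q=o['ee_rot'];a=2*np.arctan2(q[2],q[1]);ux=np.array([np.cos(a),np.sin(a)]);wx=np.array([ux[1],-ux[0]])
    P=pts('side',d);hsv=cv2.cvtColor(b,cv2.COLOR_RGB2HSV)
    r=P-p; U=r[...,:2]@ux;W=r[...,:2]@wx
    m=(abs(U)<.09)&(abs(W)<.03)&(abs(r[...,2])<.03)&(hsv[...,1]>60)&(hsv[...,2]>110)
    X=np.stack([U[m],W[m],r[...,2][m]],1)
    print('tcp',p,'yaw',np.degrees(a),m.sum(),'U 1,5,95',np.percentile(X[:,0],[0,2,10,50,95]).round(4))
    for lo in np.arange(-.08,.07,.01):
        k=(X[:,0]>lo)&(X[:,0]<lo+.01)
        if k.sum()>8: print(round(lo,3),k.sum(),'W',np.percentile(X[k,1],[2,98]).round(4),'Z',np.percentile(X[k,2],[2,98]).round(4))
E
python3 -c "
from mud import *
mud(new=False)"
```

```text
tcp [ 0.50728691 -0.22841669  0.20271785] yaw 71.07246299416806 375 U 1,5,95 [-0.0674 -0.0656 -0.0632 -0.0289  0.0455]
-0.07 93 W [-0.0106  0.0103] Z [-0.0123  0.0091]
-0.06 39 W [-0.0108  0.0123] Z [-0.0139  0.0108]
-0.05 23 W [-0.0111  0.0121] Z [0.002  0.0106]
-0.04 27 W [-0.0115  0.012 ] Z [0.0031 0.0118]
-0.03 49 W [-0.0141  0.0142] Z [-0.0075  0.0133]
-0.02 29 W [-0.0147  0.0139] Z [0.0034 0.0133]
-0.01 22 W [-0.0139  0.0129] Z [0.0041 0.0135]
-0.0 26 W [-0.0131  0.0138] Z [0.0042 0.0133]
0.01 22 W [-0.0134  0.0137] Z [0.0047 0.0133]
0.02 19 W [-0.0129  0.0128] Z [0.0046 0.013 ]
0.04 10 W [-0.0043  0.0106] Z [0.0053 0.0111]
```

>>> step_arm:
  commands: [0,-0.015,0.045,0,0,0,0,0,0.2,0,0,0,0,0.2,0,0,0,0,0.1,0,0,0,0,0,0,0,0,0,0,0]

```text
clock: 7.28
tcp_pos: [0.5147, -0.234, 0.1302]
ee_rot: [0.001, 0.813, 0.582, 0.0]
wrist_force: [-0.5, -0.3, -0.9]
width: 0.337
grip_force: 59.6
```

```bash
python3 - <<'E'
from mud import *
mud()
o=status.get_obs();print(o['wrist_force'],o['torque'])
b=np.load('side.npz')['p'];cv2.imwrite('pics/g.png',cv2.resize(b[150:265,220:320],(600,690-92))[:,:,::-1])
S=pts('side',np.load('side.npz')['d']);a=np.radians(70.8)
X=S.reshape(-1,3);r=X[:,:2]-[.513,-.2327];U=r@[np.cos(a),np.sin(a)];W=r@[np.sin(a),-np.cos(a)]
k=(U<-.06)&(U>-.09)&(abs(W)<.02)&(X[:,2]>.05)&(X[:,2]<.1)
for z in np.arange(.05,.1,.004):
    j=k&(X[:,2]>z)&(X[:,2]<z+.004)
    if j.sum()>2: print(round(z,3),j.sum(),np.percentile(U[j],[10,50,90]).round(4),np.percentile(W[j],[3,97]).round(4))
E
```

```text
tcp [ 0.51489688 -0.23413428  0.13044725] yaw 71.18854789534102 376 U 1,5,95 [-0.0685 -0.0655 -0.0626 -0.0266  0.0468]
-0.07 77 W [-0.0099  0.0108] Z [-0.0101  0.0096]
-0.06 36 W [-0.0111  0.0115] Z [-0.0113  0.0113]
-0.05 30 W [-0.0114  0.0129] Z [-0.0003  0.0116]
-0.04 25 W [-0.0116  0.0129] Z [0.0016 0.0114]
-0.03 46 W [-0.0141  0.0152] Z [-0.0018  0.0133]
-0.02 28 W [-0.0146  0.0128] Z [0.0026 0.0211]
-0.01 32 W [-0.0146  0.0128] Z [0.0054 0.0145]
-0.0 26 W [-0.0116  0.0128] Z [0.0067 0.0143]
0.01 20 W [-0.0129  0.0128] Z [0.005  0.0138]
0.02 23 W [-0.0132  0.0128] Z [0.0051 0.0139]
0.04 11 W [-0.0037  0.0124] Z [0.0027 0.011 ]
0.05 12 W [-0.0043  0.0104] Z [0.0056 0.0106]
[-0.67539488  0.02492165 -1.89421641] [-0.00030283  0.03755121  0.02359709]
0.05 11 [-0.0717 -0.0702 -0.0692] [-0.0069  0.0098]
0.054 15 [-0.0717 -0.0705 -0.0686] [-0.0066  0.0104]
0.058 13 [-0.0705 -0.0695 -0.0689] [-0.0076  0.0118]
0.062 15 [-0.0715 -0.07   -0.0689] [-0.0077  0.0116]
0.066 16 [-0.0716 -0.0703 -0.0685] [-0.0054  0.0115]
0.07 14 [-0.0712 -0.0702 -0.068 ] [-0.0076  0.0124]
0.074 16 [-0.0709 -0.0696 -0.0687] [-0.0077  0.0123]
0.078 14 [-0.0713 -0.0703 -0.0679] [-0.0078  0.0114]
0.082 16 [-0.0702 -0.0693 -0.067 ] [-0.0068  0.0122]
0.086 5 [-0.0719 -0.0716 -0.0704] [-0.0053  0.0097]
0.09 10 [-0.0745 -0.0737 -0.0726] [-0.0071  0.0115]
0.094 8 [-0.0768 -0.0763 -0.0755] [-0.0067  0.0116]
```

View pics/g.png

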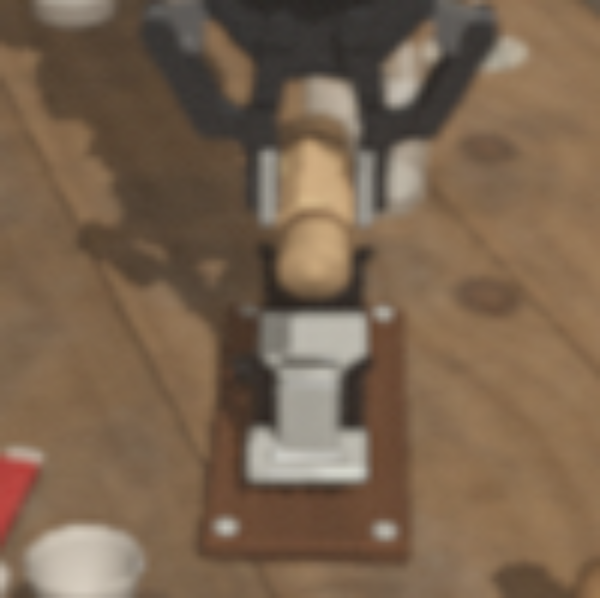

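The muddler is level and centred to within about 1 mm: the near clip lies at W≈+2 mm, the TCP at +2.2. I make a small trim and then go down by feel.

>>> step_arm:
  commands: [0,0.005,-0.005,0.04,0.0025,0,0,0,0.04,0,0,0,0,0,0,0,0,0,0,0]

```text
clock: 7.82
tcp_pos: [0.5133, -0.2326, 0.117]
ee_rot: [-0.0, 0.815, 0.58, -0.0]
wrist_force: [0.5, 0.4, -2.3]
width: 0.333
grip_force: 59.7
```

>>> step_arm:
  commands: [0,0,0,0.02,0,0,0,0,0.02,0,0,0,0,0,0]

```text
clock: 8.2
tcp_pos: [0.5131, -0.2325, 0.1107]
ee_rot: [-0.0, 0.815, 0.58, -0.0]
wrist_force: [0.4, -0.9, -1.1]
width: 0.331
grip_force: 59.7
```

>>> step_arm:
  commands: [0,0,0,0.02,0,0,0,0,0.02,0,0,0,0,0,0]

```text
clock: 8.57
tcp_pos: [0.5132, -0.2325, 0.1047]
ee_rot: [-0.0, 0.815, 0.58, -0.0]
wrist_force: [0.5, 0.0, -1.3]
width: 0.333
grip_force: 59.7
```

>>> step_arm:
  commands: [0,0,0,0.02,0,0,0,0,0,0]

```text
clock: 8.82
tcp_pos: [0.5133, -0.2326, 0.1018]
ee_rot: [-0.0, 0.815, 0.58, -0.0]
wrist_force: [-0.8, 0.1, -1.8]
width: 0.332
grip_force: 59.7
```

>>> step_arm:
  commands: [0,0,0,0.02,0,0,0,0,0,0]

```text
clock: 9.07
tcp_pos: [0.5132, -0.2326, 0.0988]
ee_rot: [-0.0, 0.815, 0.58, -0.0]
wrist_force: [-0.3, 0.5, -2.5]
width: 0.335
grip_force: 59.7
```

>>> step_arm:
  commands: [0,0,0,0.02,0,0,0,0,0,0]

```text
clock: 9.32
tcp_pos: [0.5134, -0.2332, 0.0961]
ee_rot: [0.001, 0.815, 0.58, -0.0]
wrist_force: [0.3, -2.1, -0.4]
width: 0.33
grip_force: 59.8
```

>>> step_arm:
  commands: [0,0,0,0.013,0,0,0,0,0,0]

```text
clock: 9.57
tcp_pos: [0.5138, -0.2333, 0.0945]
ee_rot: [0.001, 0.815, 0.58, -0.0]
wrist_force: [0.1, -2.1, 0.1]
width: 0.334
grip_force: 60.0
```

>>> step_arm:
  commands: [0,0,0,0.013,0,0,0,0,0,0]

```text
clock: 9.82
tcp_pos: [0.5143, -0.2331, 0.0928]
ee_rot: [0.001, 0.815, 0.58, 0.001]
wrist_force: [1.2, -3.3, 4.0]
width: 0.334
grip_force: 60.3
```

>>> step_arm:
  commands: [0,-0.006,0,0.013,0,0,0,0,0,0]

```text
clock: 10.07
tcp_pos: [0.5144, -0.2338, 0.0912]
ee_rot: [0.001, 0.815, 0.58, 0.001]
wrist_force: [1.2, -1.0, 5.3]
width: 0.333
grip_force: 60.5
```

>>> step_arm:
  commands: [0,0,0,0.013,0,0,0,0,0,0]

```text
clock: 10.32
tcp_pos: [0.5147, -0.2339, 0.0897]
ee_rot: [0.001, 0.815, 0.58, 0.001]
wrist_force: [0.3, -2.4, 7.1]
width: 0.334
grip_force: 60.7
```

>>> step_arm:
  commands: [0,-0.004,0,0.013,0,0,0,0,0,0]

```text
clock: 10.58
tcp_pos: [0.5134, -0.2334, 0.0866]
ee_rot: [-0.0, 0.815, 0.58, 0.001]
wrist_force: [-0.2, 1.5, 2.8]
width: 0.333
grip_force: 60.2
```

>>> step_arm:
  commands: [0,0,0,0.013,0,0,0,0,0,0]

```text
clock: 10.82
tcp_pos: [0.5131, -0.2338, 0.0842]
ee_rot: [-0.0, 0.815, 0.58, 0.0]
wrist_force: [1.7, -0.5, 1.2]
width: 0.333
grip_force: 60.0
```

>>> step_arm:
  commands: [0,0,0,0.013,0,0,0,0,0,0]

```text
clock: 11.08
tcp_pos: [0.5129, -0.2339, 0.0821]
ee_rot: [-0.0, 0.815, 0.58, 0.0]
wrist_force: [1.5, -0.4, 1.0]
width: 0.336
grip_force: 60.1
```

>>> step_arm:
  commands: [0,0,0,0.013,0,0,0,0,0,0]

```text
clock: 11.32
tcp_pos: [0.5128, -0.2339, 0.0801]
ee_rot: [-0.0, 0.815, 0.58, -0.0]
wrist_force: [1.2, 0.4, 0.1]
width: 0.335
grip_force: 60.0
```

>>> step_arm:
  commands: [0,0,0,0.01,0,0,0,0,0,0]

```text
clock: 11.58
tcp_pos: [0.5123, -0.2338, 0.0781]
ee_rot: [-0.001, 0.815, 0.58, -0.0]
wrist_force: [1.4, 0.1, -3.8]
width: 0.335
grip_force: 59.5
```

Past the noses: the force has turned to a pull. I creep on to the rests.

>>> step_arm:
  commands: [0,0,0,0.007,0,0,0,0,0,0]

```text
clock: 11.82
tcp_pos: [0.5122, -0.2337, 0.077]
ee_rot: [-0.001, 0.815, 0.58, -0.0]
wrist_force: [1.8, -0.5, -6.6]
width: 0.339
grip_force: 59.6
```

>>> step_arm:
  commands: [0,0,0,0.007,0,0,0,0,0,0]

```text
clock: 12.08
tcp_pos: [0.5126, -0.2338, 0.0766]
ee_rot: [-0.0, 0.815, 0.58, -0.0]
wrist_force: [0.2, 0.5, -4.7]
width: 0.336
grip_force: 59.8
```

>>> step_arm:
  commands: [0,0,0,0.006,0,0,0,0,0,0]

```text
clock: 12.32
tcp_pos: [0.513, -0.2341, 0.076]
ee_rot: [0.0, 0.815, 0.58, 0.0]
wrist_force: [0.9, 0.6, -3.5]
width: 0.334
grip_force: 60.0
```

>>> step_arm:
  commands: [0,0,0,0.006,0,0,0,0,0,0]

```text
clock: 12.58
tcp_pos: [0.5135, -0.2343, 0.0755]
ee_rot: [0.001, 0.815, 0.58, 0.0]
wrist_force: [1.5, 1.3, 0.5]
width: 0.331
grip_force: 60.2
```

>>> step_arm:
  commands: [0,0,0,0.006,0,0,0,0,0,0]

```text
clock: 12.82
tcp_pos: [0.5135, -0.2343, 0.0754]
ee_rot: [0.001, 0.815, 0.58, 0.0]
wrist_force: [-1.0, 1.3, 6.8]
width: 0.333
grip_force: 61.1
```

The force rose sharply with no further descent, so the muddler is home. Release and lift.

>>> step_arm:
  commands: [0.6,0,0,0,0,0.6,0,0,0,0,0.6,0,0,0,0,0.6,0,0,0,0,0.6,0,0,-0.05,0,0.6,0,0,-0.2,0,0.6,0,0,-0.3,0,0.6,0,0,-0.3,0,0.6,0,0,-0.3,0,0.6,0,0,0,0]

```text
clock: 14.08
tcp_pos: [0.5152, -0.2354, 0.2516]
ee_rot: [0.004, 0.815, 0.58, 0.002]
wrist_force: [1.2, -0.4, -0.2]
width: 0.597
grip_force: 0.0
```

>>> step_arm:
  commands: [0.6,-0.3,0,0,0,0.6,-0.3,0,0,0,0.6,-0.3,0,0,0,0.6,-0.3,0,0,0,0.6,-0.3,0,0,0,0.6,0,0,0,0]

```text
clock: 14.82
tcp_pos: [0.4375, -0.4491, 0.2451]
ee_rot: [-0.001, 0.816, 0.578, -0.0]
wrist_force: [0.0, 0.9, -0.6]
width: 0.6
grip_force: 0.0
```

```bash
python3 - <<'E'
from h import *
a,d=cap('top');b,ds=cap('side')
P=pts('top',d);al=np.radians(70.8)
for n,Q in(('top',P),('side',pts('side',ds))):
    X=Q.reshape(-1,3);r=X[:,:2]-[.513,-.2335];U=r@[np.cos(al),np.sin(al)];W=r@[np.sin(al),-np.cos(al)]
    for lo in range(-80,80,20):
        k=(U>lo/1e3)&(U<(lo+20)/1e3)&(abs(W)<.016)&(X[:,2]>.05)&(X[:,2]<.12)
        if k.sum()>5: print(n,lo,k.sum(),'ztop',np.percentile(X[k,2],[90,97]).round(4))
print(status.get_obs()['wrist_force'])
cv2.imwrite('pics/h.png',np.hstack([cv2.resize(a[150:235,255:355],(400,340)),cv2.resize(b[150:265,205:325],(355,340))])[:,:,::-1])
E
```

```text
top -80 46 ztop [0.0953 0.0982]
top -60 59 ztop [0.0881 0.0903]
top -40 57 ztop [0.0907 0.0917]
top -20 62 ztop [0.0901 0.0918]
top 0 62 ztop [0.0888 0.0899]
top 20 58 ztop [0.0895 0.0923]
top 40 63 ztop [0.0878 0.0899]
top 60 50 ztop [0.0913 0.094 ]
side -80 151 ztop [0.0901 0.0942]
side -60 88 ztop [0.0864 0.087 ]
side -40 73 ztop [0.089  0.0895]
side -20 51 ztop [0.0886 0.0897]
side 0 56 ztop [0.0886 0.0893]
side 20 41 ztop [0.0884 0.0884]
side 40 37 ztop [0.0864 0.0872]
side 60 64 ztop [0.0936 0.096 ]
[-0.3004531   0.83840691  0.2459315 ]
```

View pics/h.png

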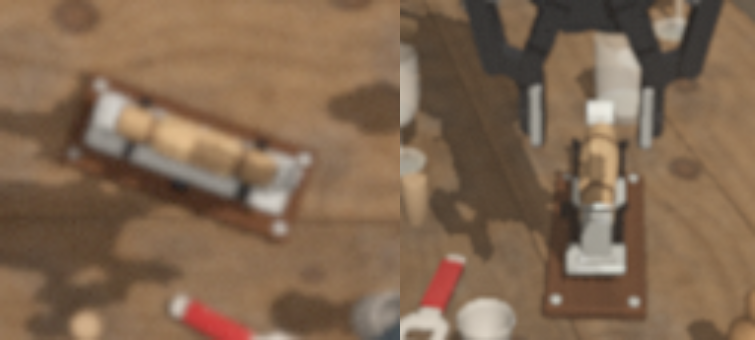

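The muddler (top crop, (120,120)–(275,165)) sits level between the clips. Its shaft tops are at about 0.087 at both ends, so its centre is at about 0.074, matching the rests found by feel. The bystanders in these crops (cork, jigger) stand where they did.

```bash
python3 -c "
from plant import finish_job
print(finish_job())"
```

```text
the job is handed in; nothing more can be done
None
```

The muddler is snapped into its holder, level and home on both rests; I released it as soon as the force rose, disturbed nothing else that I could see, and handed the job in at about 15 s.

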